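# Stow the setting block and lock the slide gauge shut

### The arm

A 7-joint arm with a two-finger parallel gripper is mounted at the origin on a cart in front of the work surface, level with it; the furniture and walls round the work are solid. World frame = base frame: x ahead of the robot, y to its left, z up, the work surface at z = 0. Lengths are in m, angles in rad, forces in N, time in s.
With the tool pointing down it reaches from about 0.4 to 0.925 m from the base axis. Payload 4.1 kg.
Tool frame: the origin (TCP) lies at the very end of the fingers, on their centre line; the grasp point (between the pads) lies 19 mm behind it; z points along the fingers, y is the line along which they close (so a half turn about z gives the same grasp; the last joint's range is limited). The gripper opens to 85 mm and grips with 20 to 120 N. Pads are 22 mm wide; open, the fingers measure 114 mm over their backs; the gripper's body (76 mm by 85 mm) begins 54 mm behind the grasp point. The pads swing forward as they close: fully open they stand 13 mm farther back than shut.
Start: joints at [1.098, 0.398, 0.045, 1.537, -0.019, 1.207, -0.051], TCP at [0.237, -0.605, 0.231] pointing down, gripper open.
Joint ranges: [-2.82, 2.82], [-0.49, 2.23], [-1.37, 1.46], [0, 2.46], [-1.36, 4.5], [0.23, 2], [-2.94, 2.94]. Speed limits (rad/s): [2.57, 2.57, 3.14, 3.14, 3.14, 3.14, 3.14].

### API

Orientations are given as a unit quaternion [w, x, y, z].
In Python, from workcell import arm gives the robot as it stands.
- The arm moves only by the tool drive_tool, never from a script. Its argument "plan" is a list of rows, each a list of 7 numbers: the shift along the world's x, y, z in mm, then the turn, a rotation vector about the world's x, y, z in degrees, then the finger opening in mm, from 0 to 85.4. In form: [[x, y, z, ax, ay, az, gripper], ...]. A call has exactly 8 rows; each row shifts and turns the commanded pose from where the row before left it; what a row does not reach is not made up. A row lasts 1/10 s, in which the tool goes at most 50 mm and 8.59 degrees, less where a joint would pass 70% of its speed; a pose out of reach is approached as far as the arm can. A call is refused whole if a number of a shift passes 50 or a number of a turn 8.59, either way. A call with a gripper value outside its range is refused whole. The fingers move at their own pace and stop on an object; "grip_force" is the grip in N (left out, the last holds). Time passes only in rows, so rows that do not move let the fingers close, or fill a call up. It gives the time, the measured TCP pose, the force, the opening and the grip force at its end, in the units of the state.
- arm.sense(): the state, without advancing time (a new reading comes with each control period).
- arm.read_camera(name): name is "scene" or "top" or "wrist"; returns a dict with "frame" (420x560x3 uint8, blue, green, red), "fx", "fy", "cx", "cy" (pixels), "rvec" (rotation vector, rad) and "tvec" (3), from world to camera coordinates, as OpenCV has them. Camera axes: x right, y down, z forward; pixel columns grow to the right and rows downward; lengths in m; the calibration is good to about 2 mm. A picture is of the moment at which its call begins. There is no depth.
- arm.sign_off(): hands the job in; it is judged then, once.
The state is a dict: "clock": time; "qpos": joint angles; "qd": joint speeds; "effort": joint torques, N m; "ee_pos": TCP position; "ee_rot": TCP orientation; "force": force on the tool from outside, world axes, zero at the start; "moment": the same for the moment, N m; "gripper_width": opening from 0.0 (shut) to 1.0 (fully open); "finger_force": force on a finger pad.
Only numpy, scipy, OpenCV 4.12 (cv2) and the standard library are available. Lean on these libraries where they do the work, as an engineer would, in place of code of your own. Each camera call takes 0.05 s, during which the arm holds its last target. There are 200 camera calls.

### The job

Clear away the slide gauge: stand the yellow-capped setting block from between its jaws back in its own yellow-marked pocket of the tray, fully down on the pocket floor. Then pull up the black knob on the jaw to free the lock pin, slide the jaw gently home until it just bears on the anvil's sprung pad, without driving the delicate pad in deep, and let the pin drop fully into the lock hole. Leave the other blocks, the heat sink and the solder reel where they are.

Things in the scene. Friction and masses are not known exactly. Their poses are not given: they have to be found in the camera images.
- gauge: Slate-blue bench slide gauge: base 78 x 220 x 8 mm fixed to the table, on it a steel bed 50 mm wide, top 24 mm above the table. Origin: centre of the underside, at table height. Its y axis runs along the bed. The jaw closes towards +y, where the anvil (block 46 wide, 27 along y, top 59 mm above the table, screw head to 68 mm) is clamped.
- jaw_face (a point): Middle of the jaw's steel face, 42 mm above the table, at gauge y = -17 mm at jaw travel 0. The anvil's pad faces it; the anvil is set anew for each job, the pad's tip 62 to 82 mm ahead (gauge +y) of that, and its place is not reported: find it by touch or by eye. Jaw plate 46 wide, 12 thick, top 59 mm above the table; behind it the saddle, 62 wide, top 43 mm above the table.
- anvil_pad (a joint): How far the anvil's sprung sensing pad (round steel button, 18 mm diameter, standing 6 mm out of the anvil, 42 mm above the table) is pushed in, m: 0 at rest, 0.006 = bottomed. It yields above 5 N, 2.5 N more per mm. It is delicate: over 0.0045 (about 16 N) is too hard. The lock hole is right with it pushed in 0 to 0.003.
- jaw (a joint): Travel of the sliding jaw along the gauge's +y, m; grows as it closes. Starts between 0 and 0.018 and meets the anvil's pad somewhere between 0.062 and 0.082. About 3 N of friction; stays where it is left. With the pin down, a slot (its working range) in the flat lock bar flush in the bed stops it about 36 mm short of the pad.
- plunger (a joint): Lift of the knob and lock pin, m: 0 = fully down, 0.013 = top stop. A spring pulls it down (7 N at 0, 11 N at top). The round 8 mm nose reaches 8 mm below the bed top: over 0.008 it leaves the slot and clears the bar; let down on the plain bar it stays near 0.008. The one lock hole (11 mm) takes it only with the jaw bearing on the anvil's pad (or about 1 mm short).
- pull_knob (a point): Middle of the black pull knob (upright cylinder, 25 mm diameter, 20 mm tall) on the saddle, 30 mm behind the jaw face (gauge -y); 72 mm above the table when down, its underside then 19 mm above the saddle. Moves with jaw and plunger.
- block_yellow: Steel setting block with a yellow plastic cap, 24 (its x) x 30 (its y) x 44 mm tall, about 0.25 kg. Origin: centre of its underside. It stands on the gauge's bed in the 44 to 82 mm gap between jaw and anvil, its y about along the gauge's y, so it can be gripped across its x.
- yellow_floor (a point): Centre of the floor of the yellow-marked pocket, axes those of the pocket. Opening 34 (its x) x 28 (its y) mm, floor 14 and rim 26 mm above the table: it takes the yellow block with the block's y along the pocket's x, either way round, 2 mm free on each side.
- tray: Wooden board 68 x 206 x 8 mm fixed to the table, origin at the centre of its underside. It carries three grey pocket inserts, 58 (x) x 44 (y) mm, 64 mm apart along y in changing order, each with a red, yellow or blue floor and front tile. The red one holds the red block; the blue one is empty but is for the longer blue block.
- block_red: Red-capped setting block, 24 x 20 x 44 mm tall, standing in the red pocket. Bystander. Origin: centre of its underside.
- block_blue: Blue-capped setting block, 24 x 40 x 44 mm tall, standing on the table. Bystander. Origin: centre of its underside.
- heat_sink: Black finned heat sink, 30 x 42 x 24 mm, on the table. Bystander. Origin: its underside.
- solder_reel: Reel of solder wire, 60 mm diameter, 36 mm tall, on the table. Bystander. Origin: its underside.

How it is judged:
On the way, in this order (a step that is already met when the one before it is completed fails the run):
1. the yellow block stands in the yellow pocket, let go (horizontal distance between block_yellow and yellow_floor below 0.006 m and z of block_yellow in the frame of yellow_floor between -0.003 and 0.003 m and angle between block_yellow's own z axis and vertical below 0.08 rad and angle between the y axis of block_yellow and the x axis of yellow_floor, either way round below 0.25 rad and contact force between the fingers and block_yellow below 0.1 N), for 0.2 s.
2. the pin is pulled up clear of the bar while the jaw moves out of its working range (value of joint plunger above 0.006 m and value of joint jaw above 0.05 m).
3. the jaw is home at the anvil's pad with the pin down in the lock hole (value of joint jaw above 0.06 m and value of joint plunger below 0.0025 m), for 0.2 s.
At the end, for the whole second after the job is handed in: The yellow block stands upright at rest on the floor of the yellow pocket (within 6 mm of its centre, 3 mm in height), let go; the jaw is home at the anvil's pad and locked: jaw travel over 0.060 m with the lock pin down to within 2.5 mm, which only the lock hole allows there (all of step 1 and all of step 3 and linear speed of block_yellow below 0.01 m/s); the robot touches nothing.
It fails at once if the red block is moved more than 25 mm (distance of block_red from where it was at the start of the episode above 0.025 m).
It fails at once if the blue block is moved more than 25 mm (distance of block_blue from where it was at the start of the episode above 0.025 m).
It fails at once if the heat sink is moved more than 25 mm (distance of heat_sink from where it was at the start of the episode above 0.025 m).
It fails at once if the solder reel is moved more than 25 mm (distance of solder_reel from where it was at the start of the episode above 0.025 m).
It fails at once if the anvil's sprung pad is driven in more than 4.5 mm (value of joint anvil_pad above 0.0045 m).
It also fails if it takes over 54 s, if anything falls off the work surface, if the arm or the gripper's body presses on something with over 40 N, if the wrist force passes 120 N, or if a joint passes its speed limit or range.

## Working session

There is one attempt and no reset: what is moved stays moved. The work goes in short steps, Python scripts to look and compute and a tool call to move; the robot and the scene stay as the last step left them, time stands still between calls to the robot, and variables do not carry over. Pictures are saved under pics/ and viewed, at most 10 in all, crops included, and the job is handed in when it is done.

Besides the shell and the picture viewer there is one more tool, called after "Request:" by a JSON object that holds its "name" and its "arguments". drive_tool: Moves the arm, as the interface text tells. Its arguments: {"type":"object","properties":{"plan":{"type":"array"},"grip_force":{"type":"number"}},"required":["plan"]}

```bash
mkdir -p pics; cat > h.py <<'E'
import numpy as np, cv2
from workcell import arm
def cam(n, save=None):
    c=arm.read_camera(n)
    if save: cv2.imwrite('pics/'+save,c['frame'])
    c['R']=cv2.Rodrigues(np.array(c['rvec'],float))[0]; c['t']=np.array(c['tvec'],float).ravel()
    return c
def onz(c,u,v,z):
    d=c['R'].T@np.array([(u-c['cx'])/c['fx'],(v-c['cy'])/c['fy'],1]); o=-c['R'].T@c['t']
    return o+d*(z-o[2])/d[2]
def proj(c,p):
    q=c['R']@np.array(p)+c['t']; return [c['fx']*q[0]/q[2]+c['cx'],c['fy']*q[1]/q[2]+c['cy']]
E
python3 - <<'E'
from h import *
for n in('top','scene'):
    c=cam(n,n+'0.png'); print(n,c['fx'],-c['R'].T@c['t'],c['R'][2])
s=arm.sense(); print({k:s[k] for k in('clock','ee_pos','ee_rot','force','gripper_width')})
E
```

```text
top 515.8422913675737 [ 0.48179456 -0.05167355  1.09686032] [ 0.04056185  0.03283441 -0.99863739]
scene 518.7902311221352 [0.17024788 0.56613818 0.73197636] [ 0.36963153 -0.63441362 -0.67889019]
{'clock': 0.1, 'ee_pos': array([ 0.23718492, -0.60456465,  0.23036205]), 'ee_rot': array([-8.63321303e-04,  9.82574806e-01,  1.85865426e-01, -2.19663486e-04]), 'force': array([ 0.48567955, -0.12756554,  0.23513386]), 'gripper_width': 1.0025822097513262}
```

View pics/top0.png

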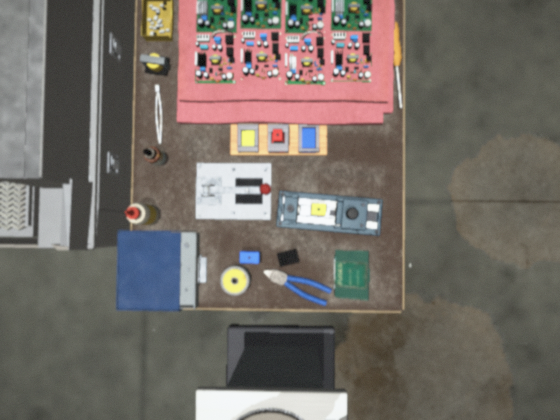

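View pics/scene0.png

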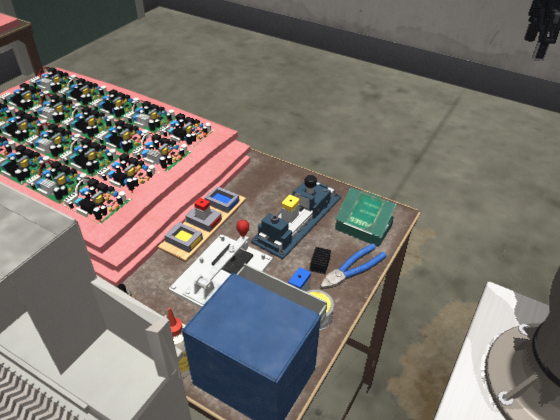

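The top view shows the gauge with its anvil on the left, world +y, at about (290,208). The yellow cap is at (319,209) and the knob at (352,213). The yellow pocket is at (249,138), beside the red one at (278,136).

```bash
python3 - <<'E'
from h import *
c=cam('top'); f=c['frame']; hsv=cv2.cvtColor(f,cv2.COLOR_BGR2HSV)
def blob(lo,hi,x0,y0,x1,y1,z,name):
    m=np.zeros(f.shape[:2],np.uint8); m[y0:y1,x0:x1]=cv2.inRange(hsv,lo,hi)[y0:y1,x0:x1]
    k=max(cv2.findContours(m,0,2)[0],key=cv2.contourArea); r=cv2.minAreaRect(k)
    b=cv2.boxPoints(r); P=np.array([onz(c,u,v,z) for u,v in b])[:,:2]
    print(name,np.round(r[0],1),'pos',np.round(onz(c,*r[0],z),4)); e=np.diff(np.vstack([P,P[:1]]),axis=0)
    print('  edges',[(round(float(np.hypot(*q))*1000,1),round(float(np.degrees(np.arctan2(q[1],q[0]))),1)) for q in e[:2]])
Y=((22,90,90),(34,255,255))
blob(*Y,300,195,335,225,.068,'yblock')
blob(*Y,235,125,262,150,.014,'ypocket')
blob((100,40,30),(125,255,150),272,185,390,240,.008,'gauge base')
blob((5,60,100),(20,255,255),225,118,332,160,.008,'tray')
blob((0,0,0),(180,120,45),340,200,366,226,.082,'knob')
cr=f[115:275,190:400]; cv2.imwrite('pics/topc.png',cv2.resize(cr,None,fx=3.8,fy=3.7,interpolation=2))
E
```

```text
yblock [318.5 209. ] pos [ 0.5284 -0.0936  0.068 ]
  edges [(25.9, -89.5), (19.9, -179.6)]
ypocket [247.5 137.5] pos [0.6811 0.0555 0.014 ]
  edges [(23.4, -89.8), (32.0, -179.3)]
gauge base [342. 209.] pos [ 0.5316 -0.1454  0.008 ]
  edges [(55.8, -4.3), (147.6, -94.3)]
tray [278.3 139.8] pos [ 0.6777 -0.0096  0.008 ]
  edges [(73.5, -0.4), (226.3, -91.0)]Traceback (most recent call last):
  File "<stdin>", line 14, in <module>
  File "<stdin>", line 5, in blob
ValueError: max() iterable argument is empty
```

Request:
{"name": "drive_tool", "arguments": {"plan": [[25,42,5,0,0,8,85],[25,42,5,0,0,8,85],[25,42,5,0,0,8,85],[25,42,5,0,0,8,85],[25,42,5,0,0,8,85],[25,42,5,0,0,8,85],[25,42,5,0,0,8,85],[25,42,5,0,0,8,85]], "grip_force": 40}}

```text
clock: 0.95
ee_pos: [0.4379, -0.2673, 0.2715]
ee_rot: [0.0, 0.733, 0.68, -0.0]
force: [1.4, -0.2, 0.7]
gripper_width: 0.996
finger_force: 0.0
```

Request:
{"name": "drive_tool", "arguments": {"plan": [[22,42,0,0,0,0,85],[22,42,0,0,0,0,85],[22,42,0,0,0,0,85],[0,0,0,0,0,0,85],[0,0,0,0,0,0,85],[0,0,0,0,0,0,85],[0,0,0,0,0,0,85],[0,0,0,0,0,0,85]]}}

```text
clock: 1.75
ee_pos: [0.5028, -0.1446, 0.2712]
ee_rot: [0.0, 0.736, 0.677, -0.0]
force: [-1.0, 1.1, 0.0]
gripper_width: 0.994
finger_force: 0.0
```

```bash
python3 - <<'E'
from h import *
from scipy.spatial.transform import Rotation as R
s=arm.sense(); q=s['ee_rot']; M=R.from_quat([*q[1:],q[0]]).as_matrix()
print(s['clock'],s['ee_pos'],M.round(3).tolist(),s['qpos'])
c=cam('wrist','w1.png'); print(-c['R'].T@c['t'],c['R'][2],c['fx'])
f=cam('top')['frame'];cr=f[115:275,190:400]; cv2.imwrite('pics/topc.png',cv2.resize(cr,None,fx=3.8,fy=3.7,interpolation=2))
E
```

```text
1.75 [ 0.50280936 -0.14460447  0.27122734] [[0.083, 0.997, -0.0], [0.997, -0.083, -0.0], [-0.0, -0.0, -1.0]] [ 0.58124427  0.1592233  -0.43109179  1.77241421  0.07081488  1.22529971
  0.04826257]
[ 0.50820996 -0.07439696  0.41483742] [-0.02365598 -0.27889065 -0.96003146] 316.0801003519495
```

View pics/w1.png

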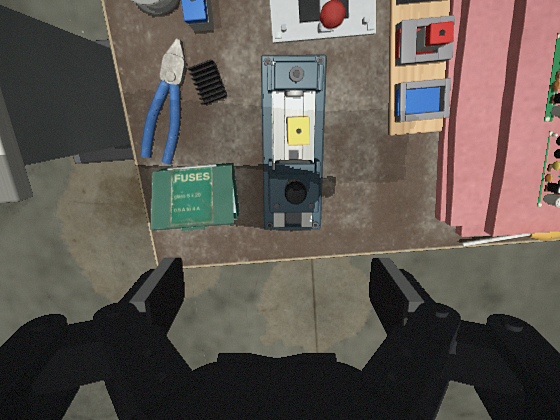

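The wrist view shows the gauge upright in the picture. The yellow cap is at (298,131), the knob at (296,192), and the pad and anvil at (295,75–95). The jaw is at about row 165.

```bash
cat >> h.py <<'E'
Y=((22,90,90),(34,255,255))
def blob(c,lo,hi,x0,y0,x1,y1,z,name):
    f=c['frame'];hsv=cv2.cvtColor(f,cv2.COLOR_BGR2HSV)
    m=np.zeros(f.shape[:2],np.uint8); m[y0:y1,x0:x1]=cv2.inRange(hsv,lo,hi)[y0:y1,x0:x1]
    k=cv2.findContours(m,0,2)[0]
    if not k: print(name,'none'); return
    k=max(k,key=cv2.contourArea)
    P=np.array([onz(c,u,v,z)[:2] for u,v in k[:,0]],np.float32)*1000; r=cv2.minAreaRect(P)
    M=cv2.moments(k); print(name,'px',cv2.boundingRect(k),'rect mm',np.round(r[0],1),np.round(r[1],1),round(r[2],1),'bbox',P.min(0).round(1),P.max(0).round(1))
E
python3 - <<'E'
from h import *
c=cam('wrist')
blob(c,*Y,270,100,330,155,.068,'yblock')
blob(c,(0,0,0),(180,255,32),276,172,316,212,.082,'knob')
blob(c,(95,30,20),(130,255,160),255,50,330,235,.008,'base')
cr=c['frame'][45:235,225:365]; cv2.imwrite('pics/w1c.png',cv2.resize(cr,None,fx=3.1,fy=3.1,interpolation=2))
t=cam('top')
blob(t,*Y,235,125,262,150,.014,'ypocket'); blob(t,*Y,300,195,335,225,.068,'yblock top')
# insert outlines in top view: greys
cr=t['frame'][115:165,220:340]; cv2.imwrite('pics/tray.png',cv2.resize(cr,None,fx=5,fy=5,interpolation=2))
a=cv2.imread('pics/w1c.png'); b=cv2.resize(cr,(366,152)); 
o=np.zeros((589,800,3),np.uint8); o[:a.shape[0],:a.shape[1]]=a[:589]; o[:152,434:800]=b; cv2.imwrite('pics/comb.png',o)
E
```

```text
yblock px (287, 117, 23, 29) rect mm [530.  -94.2] [29.4 23.8] 85.8 bbox [ 517.5 -109.2] [541.4 -78.8]
knob px (285, 182, 22, 23) rect mm [ 522.1 -158.6] [24.6 22.8] 85.7 bbox [ 510.5 -170.9] [ 533.5 -146. ]
base px (261, 55, 65, 176) rect mm [ 524.9 -119.5] [219.9  77.3] 85.5 bbox [ 479.  -230.7] [570.7  -8. ]
ypocket px (242, 130, 12, 16) rect mm [681.2  55.5] [32.2 23.4] 0.7 bbox [665.1  43.6] [697.2  67.4]
yblock top px (311, 204, 15, 12) rect mm [527.4 -92.6] [21.9 27.8] 0.4 bbox [ 516.5 -106.5] [538.5 -78.7]
```

View pics/comb.png

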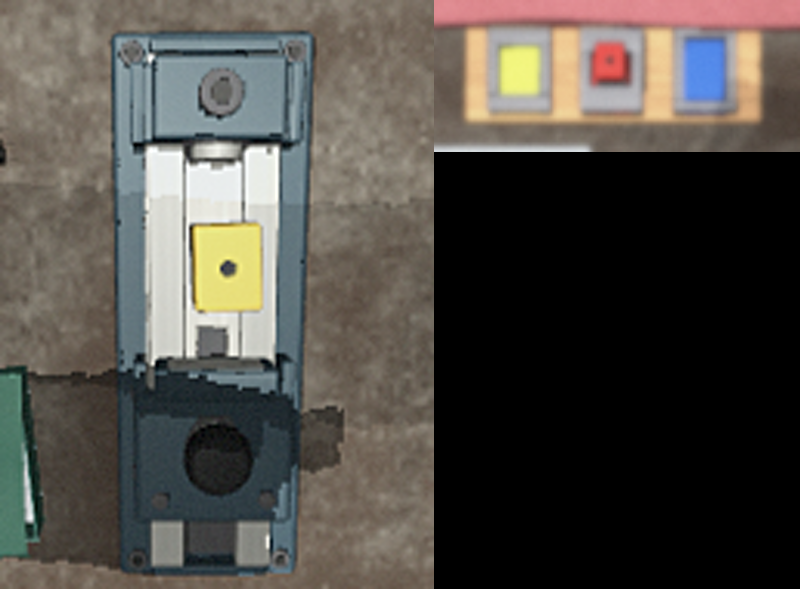

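Request:
{"name": "drive_tool", "arguments": {"plan": [[7,12.5,-30,0,0,0,70],[7,12.5,-30,0,0,0,60],[7,12.5,-30,0,0,0,60],[6,12.5,-30,0,0,0,60],[0,0,-30,0,0,0,60],[0,0,-30,0,0,0,60],[0,0,-30,0,0,0,60],[0,0,-21,0,0,0,60]]}}

```text
clock: 2.75
ee_pos: [0.5294, -0.0932, 0.0384]
ee_rot: [-0.001, 0.735, 0.678, -0.001]
force: [0.5, -0.2, 1.0]
gripper_width: 0.704
finger_force: 0.0
```

Request:
{"name": "drive_tool", "arguments": {"plan": [[0,0,0,0,0,0,60],[0,0,0,0,0,0,20],[0,0,0,0,0,0,15],[0,0,0,0,0,0,15],[0,0,0,0,0,0,15],[0,0,0,0,0,0,15],[0,0,0,0,0,0,15],[0,0,0,0,0,0,15]], "grip_force": 50}}

```text
clock: 3.55
ee_pos: [0.5316, -0.0933, 0.042]
ee_rot: [0.001, 0.735, 0.678, 0.001]
force: [-0.6, -0.7, 6.5]
gripper_width: 0.271
finger_force: 50.0
```

Request:
{"name": "drive_tool", "arguments": {"plan": [[0,0,20,0,0,0,15],[0,0,35,0,0,0,15],[0,0,40,0,0,0,15],[0,0,40,0,0,0,15],[0,0,25,0,0,-5,15],[15,13,0,0,0,-8,15],[17,17,0,0,0,-8,15],[17,17,0,0,0,-8,15]]}}

```text
clock: 4.35
ee_pos: [0.5793, -0.0462, 0.2004]
ee_rot: [0.0, 0.883, 0.47, -0.0]
force: [0.5, 0.5, -3.3]
gripper_width: 0.276
finger_force: 49.8
```

Request:
{"name": "drive_tool", "arguments": {"plan": [[17,17,0,0,0,-8,15],[17,17,0,0,0,-8,15],[17,17,0,0,0,-8,15],[17,17,0,0,0,-8,15],[17,17,0,0,0,-8,15],[15,17,0,0,0,-8,15],[0,0,0,0,0,-8,15],[0,0,0,0,0,0,15]]}}

```text
clock: 5.15
ee_pos: [0.6789, 0.0568, 0.1995]
ee_rot: [0.0, 1.0, 0.005, -0.001]
force: [-0.3, -0.6, -2.8]
gripper_width: 0.27
finger_force: 49.8
```

```bash
python3 - <<'E'
from h import *
from scipy.spatial.transform import Rotation as R
s=arm.sense(); q=s['ee_rot']; M=R.from_quat([*q[1:],q[0]]).as_matrix()
print(s['clock'],s['ee_pos'],'yaw y',np.degrees(np.arctan2(M[1,1],M[0,1])),s['qpos'],s['gripper_width'],s['force'])
c=cam('wrist','w2.png'); print(-c['R'].T@c['t'],c['R'][2])
E
```

```text
5.15 [0.67889582 0.05678837 0.19949931] yaw y -89.46795329699329 [ 0.02203223  0.48532644 -0.24176911  1.48298408  0.12080168  1.18955893
 -1.79955398] 0.27023293581970875 [-0.31949672 -0.64943465 -2.8403169 ]
[0.74973021 0.05678327 0.34298577] [-0.28159267 -0.0025305  -0.9595307 ]
```

View pics/w2.png

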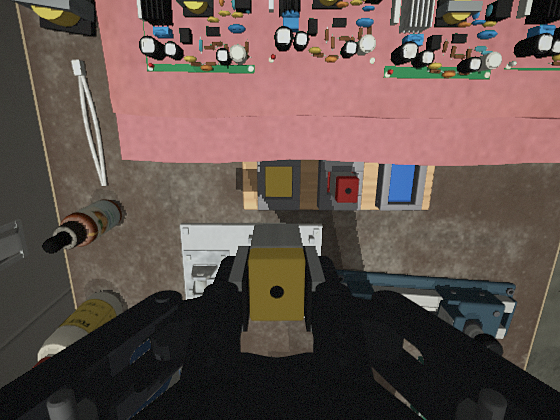

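The held block is square in the fingers, with its cap at (277,285). The yellow pocket floor is visible at (278,182), between the mat edge and the clamp.

```bash
python3 - <<'E'
from h import *
c=cam('wrist')
lo=((20,90,40),(36,255,255))
blob(c,*lo,240,160,318,200,.014,'floor')
blob(c,(20,120,40),(36,255,255),235,245,320,340,.2255,'cap')
blob(c,(100,120,60),(125,255,255),380,155,430,210,.014,'blue floor')
blob(c,(8,50,90),(22,150,255),230,150,440,215,.008,'wood')
t=cam('top')
for r in(c,):print(np.round(proj(c,[.681,.0555,.026])))
cr=c['frame'][145:225,225:345]; cv2.imwrite('pics/w2c.png',cv2.resize(cr,None,fx=6,fy=6,interpolation=2))
E
```

```text
floor px (264, 166, 28, 31) rect mm [679.6  53.9] [28.3 32.8] 89.9 bbox [663.3  39.8] [696.   68.1]
cap px (248, 248, 58, 73) rect mm [680.1  55.1] [33.9 23.6] 0.5 bbox [663.1  43.4] [697.2  66.9]
blue floor px (387, 164, 27, 38) rect mm [679.  -76.3] [24.4 40.2] 89.8 bbox [659.  -88.5] [699.1 -64. ]
wood px (230, 162, 27, 52) rect mm [670.4  91.4] [28.8 57.2] 89.5 bbox [641.9  77.1] [698.9 106. ]
[276. 182.]
```

View pics/w2c.png

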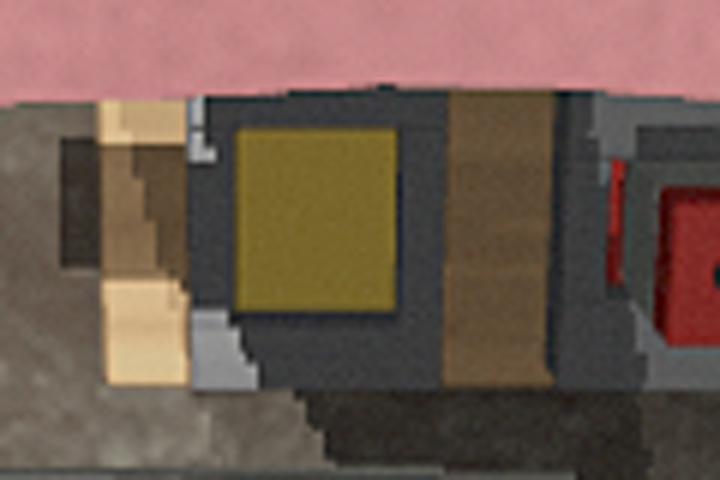

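Request:
{"name": "drive_tool", "arguments": {"plan": [[2,-1.8,-10,0,0,-0.5,15],[0,0,-30,0,0,0,15],[0,0,-35,0,0,0,15],[0,0,-35,0,0,0,15],[0,0,-25,0,0,0,15],[0,0,-10,0,0,0,15],[0,0,0,0,0,0,15],[0,0,0,0,0,0,15]]}}

```text
clock: 6.1
ee_pos: [0.6825, 0.0539, 0.0566]
ee_rot: [-0.0, 1.0, -0.001, 0.001]
force: [0.7, -0.7, -2.4]
gripper_width: 0.268
finger_force: 49.7
```

```bash
python3 - <<'E'
from h import *
s=arm.sense(); print(s['ee_pos'],s['force'])
c=cam('wrist'); 
cr=c['frame'][120:345,170:390]; cv2.imwrite('pics/w3c.png',cv2.resize(cr,None,fx=2.6,fy=2.6,interpolation=2))
E
```

```text
[0.68248412 0.05391699 0.05656874] [ 0.72574584 -0.70448687 -2.38414446]
```

View pics/w3c.png

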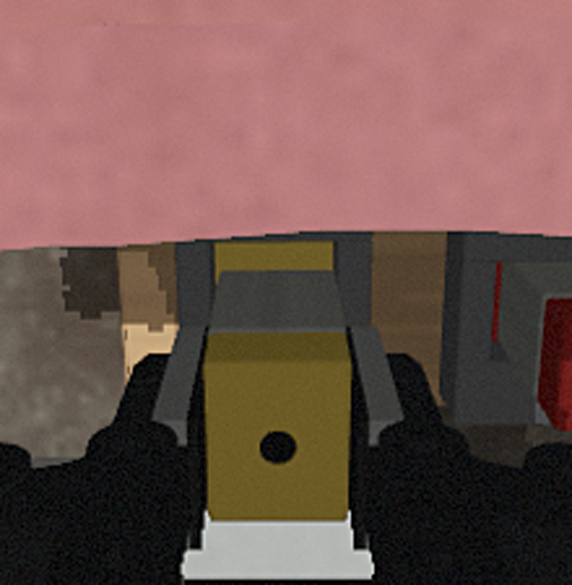

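```bash
python3 - <<'E'
from h import *
c=cam('wrist'); f=c['frame']
u=275
print(f[200:250,u].tolist()[::2])
for v,z in((223.8,.0386),(212.5,.026),(212.5,.014)): print(v,onz(c,276,v,z)*1000)
for uu,z in((218.5+35.5,.026),):pass
E
```

```text
[[123, 123, 183], [118, 118, 179], [123, 122, 182], [125, 124, 183], [123, 122, 186], [111, 113, 162], [53, 49, 45], [34, 97, 114], [38, 91, 109], [39, 93, 109], [37, 92, 108], [37, 95, 113], [58, 56, 50], [61, 65, 63], [57, 62, 58], [58, 61, 58], [60, 63, 61], [54, 58, 58], [55, 59, 58], [59, 63, 61], [59, 63, 61], [53, 59, 58], [49, 55, 54], [70, 71, 70], [30, 76, 88]]
223.8 [695.73288234  53.64217709  38.6       ]
212.5 [698.23066393  53.65810407  26.        ]
212.5 [694.47412228  53.68851064  14.        ]
```

Request:
{"name": "drive_tool", "arguments": {"plan": [[0,0.4,-6,0,0,0,15],[0,0,-6,0,0,0,15],[0,0,-4,0,0,0,15],[0,0,-4,0,0,0,15],[0,0,-2,0,0,0,15],[0,0,-1,0,0,0,15],[0,0,0,0,0,0,15],[0,0,0,0,0,0,15]]}}

```text
clock: 7.0
ee_pos: [0.6816, 0.0545, 0.0325]
ee_rot: [0.0, 1.0, -0.001, 0.0]
force: [0.2, -0.4, -2.6]
gripper_width: 0.268
finger_force: 49.8
```

Request:
{"name": "drive_tool", "arguments": {"plan": [[0,0,-0.5,0,0,0,15],[0,0,-0.5,0,0,0,15],[0,0,-0.5,0,0,0,15],[0,0,0,0,0,0,15],[0,0,0,0,0,0,28],[0,0,0,0,0,0,34],[0,0,0,0,0,0,40],[0,0,0,0,0,0,40]]}}

```text
clock: 7.8
ee_pos: [0.6815, 0.0544, 0.0307]
ee_rot: [0.0, 1.0, -0.001, 0.0]
force: [0.5, 0.0, 0.0]
gripper_width: 0.467
finger_force: 0.0
```

Request:
{"name": "drive_tool", "arguments": {"plan": [[0,0,3,0,0,0,40],[0,0,10,0,0,0,40],[0,0,30,0,0,0,40],[0,0,40,0,0,0,40],[0,0,40,0,0,0,40],[0,0,30,0,0,0,40],[0,0,0,0,0,0,40],[0,0,0,0,0,0,40]]}}

```text
clock: 8.6
ee_pos: [0.6819, 0.0546, 0.1855]
ee_rot: [-0.0, 1.0, -0.001, 0.001]
force: [-0.5, 0.0, 0.1]
gripper_width: 0.47
finger_force: 0.0
```

```bash
python3 - <<'E'
from h import *
from scipy.spatial.transform import Rotation as R
s=arm.sense(); print(s['clock'],s['ee_pos'],s['force'])
c=cam('wrist')
for z in(.058,.068): blob(c,*((20,90,40),(36,255,255)),240,150,330,225,z,'cap')
cv2.imwrite('pics/w4c.png',cv2.resize(c['frame'][130:250,200:360],None,fx=4,fy=4,interpolation=2))
E
```

```text
8.6 [0.68189132 0.05455443 0.18549572] [-0.4945898   0.0186221   0.08299061]
cap px (262, 173, 29, 41) rect mm [684.7  54.1] [36.7 24.4] 0.6 bbox [666.5  41.8] [702.9  66.5]
cap px (262, 173, 29, 41) rect mm [687.2  54.1] [35.3 23.5] 0.6 bbox [669.6  42.3] [704.7  66. ]
```

View pics/w4c.png

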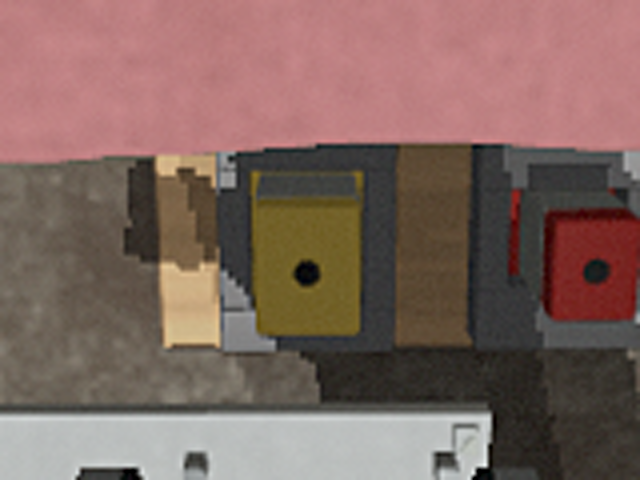

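The yellow block is seated in its pocket and let go. Next I go back over the knob.

Request:
{"name": "drive_tool", "arguments": {"plan": [[-14,-18.5,5,0,0,8,40],[-14,-18.5,5,0,0,8,40],[-14,-18.5,5,0,0,8,40],[-14,-18.5,0,0,0,8,40],[-14,-18.5,0,0,0,8,60],[-14,-18.5,0,0,0,8,60],[-14,-18.5,0,0,0,8,60],[-14,-18.5,0,0,0,8,60]]}}

```text
clock: 9.45
ee_pos: [0.5676, -0.0942, 0.1971]
ee_rot: [-0.001, 0.847, 0.532, -0.001]
force: [0.7, -0.6, 0.0]
gripper_width: 0.7
finger_force: 0.0
```

Request:
{"name": "drive_tool", "arguments": {"plan": [[-16,-21.5,0,0,0,7,60],[-16,-21.5,0,0,0,7,60],[-16,-21.5,0,0,0,7.5,60],[0,0,0,0,0,0,60],[0,0,0,0,0,0,60],[0,0,0,0,0,0,60],[0,0,0,0,0,0,60],[0,0,0,0,0,0,60]]}}

```text
clock: 10.25
ee_pos: [0.5218, -0.1569, 0.1987]
ee_rot: [-0.0, 0.734, 0.679, 0.0]
force: [-0.1, 0.0, 0.2]
gripper_width: 0.705
finger_force: 0.0
```

```bash
python3 - <<'E'
from h import *
from scipy.spatial.transform import Rotation as R
s=arm.sense(); q=s['ee_rot']; M=R.from_quat([*q[1:],q[0]]).as_matrix()
print(s['clock'],s['ee_pos'],'yaw',np.degrees(np.arctan2(M[1,1],M[0,1])),s['force'])
c=cam('wrist')
g=[.5249,-.1195]; u=np.array([.0785,.9969])
for y in (-.039,-.009,.045,.055,.065): 
    P=np.array(g)+u*y; print(y,np.round(proj(c,[*P,.042 if y>0 else .082]),1))
v=cv2.resize(c['frame'][30:300,190:370],None,fx=2.2,fy=2.2,interpolation=2); cv2.imwrite('pics/w5c.png',v)
E
```

```text
10.25 [ 0.52181493 -0.15694826  0.19867522] yaw -4.487518910408709 [-0.05214597  0.01864916  0.16471336]
-0.039 [277.1 200.7]
-0.009 [277.1 165.8]
0.045 [277.1  99.1]
0.055 [277.1  87.3]
0.065 [277.1  75.3]
```

View pics/w5c.png

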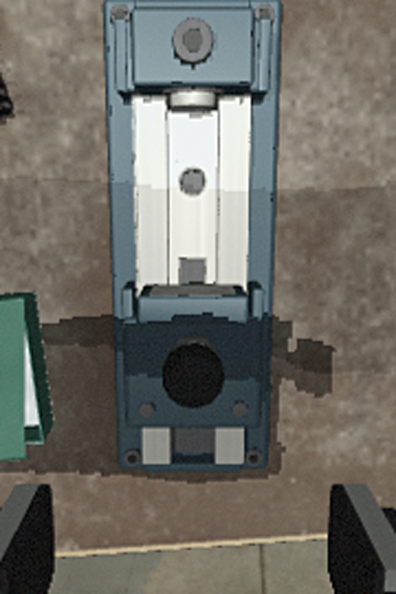

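The pad tip shows at about (278,79) in full-frame pixels, the lock hole in the bed at (277.7,112.3), and the knob at (277.7,200.5).

```bash
python3 - <<'E'
from h import *
c=cam('wrist'); f=c['frame']; g=np.array([.5249,-.1195]); u=np.array([.0785,.9969])
gray=cv2.cvtColor(f,cv2.COLOR_BGR2GRAY)
print(gray[66:90,278].tolist())
m=(gray[98:125,262:293]<130).astype(np.uint8); k=max(cv2.findContours(m,0,2)[0],key=cv2.contourArea); (x,y),r=cv2.minEnclosingCircle(k); x+=262;y+=98
print('hole px',x,y,r,cv2.contourArea(k))
gy=lambda a,b,z:(onz(c,a,b,z)[:2]-g)@u*1000
print('hole gy',gy(x,y,.024),gy(x,y,.020),onz(c,x,y,.024)*1000)
for v in(76,77,78,79,80,81):print(v,gy(278,v,.051))
hs=cv2.cvtColor(f,cv2.COLOR_BGR2HSV);mm=np.zeros_like(gray);mm[180:220,255:300]=(gray<36)[180:220,255:300]*255
k=max(cv2.findContours(mm,0,2)[0],key=cv2.contourArea);(x,y),r=cv2.minEnclosingCircle(k);print('knob',x,y,r,onz(c,x,y,.082)*1000,gy(x,y,.082))
E
```

```text
[150, 94, 46, 60, 116, 188, 248, 235, 235, 239, 217, 116, 64, 54, 108, 170, 162, 203, 247, 243, 241, 240, 241, 242]
hole px 277.0 112.0 5.831051826477051 85.0
hole gy 33.70216952322778 33.7172424967942 [527.50560861 -85.89820519  24.        ]
76 63.22694465532358
77 62.427679764740766
78 61.62709796628624
79 60.82519600257399
80 60.021970605466045
81 59.2174184960284
knob 277.8096923828125 199.97096252441406 14.830689430236816 [ 522.40849224 -157.98166263   82.        ] -38.55795283228847
```

Request:
{"name": "drive_tool", "arguments": {"plan": [[0.5,-1,-30,0,0,0,60],[0,0,-40,0,0,0,60],[0,0,-40,0,0,0,60],[0,0,-25,0,0,0,60],[0,0,-9,0,0,0,60],[0,0,0,0,0,0,60],[0,0,0,0,0,0,30],[0,0,0,0,0,0,15]], "grip_force": 80}}

```text
clock: 11.15
ee_pos: [0.5234, -0.1594, 0.0566]
ee_rot: [0.002, 0.735, 0.678, 0.001]
force: [0.6, 0.4, -0.6]
gripper_width: 0.368
finger_force: 0.0
```

Request:
{"name": "drive_tool", "arguments": {"plan": [[0,0,0,0,0,0,15],[0,0,0,0,0,0,15],[0,0,0,0,0,0,15],[0,0,0,0,0,0,15],[0,0,0,0,0,0,15],[0,0,0,0,0,0,15],[0,0,0,0,0,0,15],[0,0,0,0,0,0,15]]}}

```text
clock: 11.95
ee_pos: [0.5227, -0.1593, 0.0568]
ee_rot: [0.001, 0.735, 0.678, 0.0]
force: [-1.4, 0.9, 6.2]
gripper_width: 0.262
finger_force: 78.0
```

Request:
{"name": "drive_tool", "arguments": {"plan": [[0,0,1.5,0,0,0,15],[0,0,2,0,0,0,15],[0,0,2,0,0,0,15],[0,0,2,0,0,0,15],[0,0,2,0,0,0,15],[0,0,2,0,0,0,15],[0,0,0,0,0,0,15],[0,0,0,0,0,0,15]]}}

```text
clock: 12.75
ee_pos: [0.5224, -0.1592, 0.0665]
ee_rot: [0.001, 0.735, 0.678, 0.0]
force: [4.7, -1.3, -8.8]
gripper_width: 0.261
finger_force: 78.8
```

Request:
{"name": "drive_tool", "arguments": {"plan": [[0,0,1.5,0,0,0,15],[0,0,0,0,0,0,15],[0.2,3,0,0,0,0,15],[0.4,5,0,0,0,0,15],[0.4,5,0,0,0,0,15],[0.4,5,0,0,0,0,15],[0.3,4,0,0,0,0,15],[0,0,0,0,0,0,15]]}}

```text
clock: 13.55
ee_pos: [0.5241, -0.1373, 0.0679]
ee_rot: [0.001, 0.735, 0.678, 0.0]
force: [5.4, -1.7, -9.4]
gripper_width: 0.266
finger_force: 78.8
```

Request:
{"name": "drive_tool", "arguments": {"plan": [[0.2,5,0,0,0,0,15],[0.4,5,0,0,0,0,15],[0.4,5,0,0,0,0,15],[0.4,5,0,0,0,0,15],[0.4,5,0,0,0,0,15],[0.4,5,0,0,0,0,15],[0.4,5,0,0,0,0,15],[0.1,2,0,0,0,0,15]]}}

```text
clock: 14.35
ee_pos: [0.5269, -0.101, 0.0679]
ee_rot: [0.001, 0.735, 0.678, 0.0]
force: [5.5, -3.7, -9.9]
gripper_width: 0.265
finger_force: 78.8
```

```bash
python3 - <<'E'
from h import *
s=arm.sense(); print(s['ee_pos'],s['force'])
c=cam('wrist'); cv2.imwrite('pics/w6.png',cv2.resize(c['frame'][150:420,130:430],None,fx=2,fy=2,interpolation=2))
E
```

```text
[ 0.52685461 -0.10096216  0.06791172] [ 5.50472379 -3.70073903 -9.88739362]
```

View pics/w6.png

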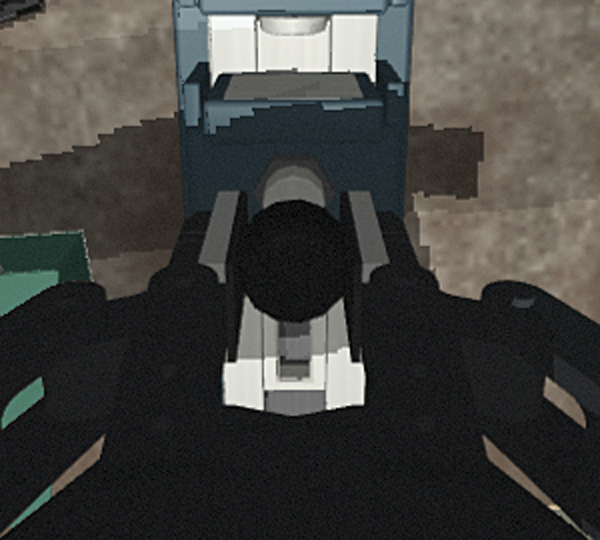

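The jaw follows the knob, with the plate at row 85 of the crop and the pad at row 25, roughly 12 mm apart. I go on slowly from here, by force.

Request:
{"name": "drive_tool", "arguments": {"plan": [[0.2,2,0,0,0,0,15],[0.2,2,0,0,0,0,15],[0.1,2,0,0,0,0,15],[0.1,1,0,0,0,0,15],[0.1,1,0,0,0,0,15],[0,1,0,0,0,0,15],[0,0,0,0,0,0,15],[0,0,0,0,0,0,15]]}}

```text
clock: 15.2
ee_pos: [0.5275, -0.0924, 0.0679]
ee_rot: [0.001, 0.735, 0.678, -0.0]
force: [6.0, -3.8, -11.2]
gripper_width: 0.263
finger_force: 78.8
```

Request:
{"name": "drive_tool", "arguments": {"plan": [[0,0.5,0,0,0,0,15],[0,0,0,0,0,0,15],[0,0.5,0,0,0,0,15],[0,0,0,0,0,0,15],[0,0.5,0,0,0,0,15],[0,0,0,0,0,0,15],[0,0,0,0,0,0,15],[0,0,0,0,0,0,15]]}}

```text
clock: 16.0
ee_pos: [0.5276, -0.0911, 0.0679]
ee_rot: [0.001, 0.735, 0.678, -0.0]
force: [5.0, -2.5, -10.9]
gripper_width: 0.264
finger_force: 78.8
```

Request:
{"name": "drive_tool", "arguments": {"plan": [[0,0.5,0,0,0,0,15],[0,0,0,0,0,0,15],[0.1,0.5,0,0,0,0,15],[0,0,0,0,0,0,15],[0,0.5,0,0,0,0,15],[0,0,0,0,0,0,15],[0,0,0,0,0,0,15],[0,0,0,0,0,0,15]]}}

```text
clock: 16.8
ee_pos: [0.5277, -0.0895, 0.0679]
ee_rot: [0.001, 0.735, 0.678, -0.0]
force: [6.7, -3.1, -10.4]
gripper_width: 0.264
finger_force: 78.8
```

Request:
{"name": "drive_tool", "arguments": {"plan": [[0,0.5,0,0,0,0,15],[0,0,0,0,0,0,15],[0.1,0.5,0,0,0,0,15],[0,0,0,0,0,0,15],[0,0,0,0,0,0,15],[0,0,0,0,0,0,15],[0,0,0,0,0,0,15],[0,0,0,0,0,0,15]]}}

```text
clock: 17.6
ee_pos: [0.5278, -0.0886, 0.0679]
ee_rot: [0.001, 0.735, 0.678, -0.0]
force: [5.5, -3.3, -10.5]
gripper_width: 0.265
finger_force: 78.8
```

Request:
{"name": "drive_tool", "arguments": {"plan": [[0,0.5,0,0,0,0,15],[0,0,0,0,0,0,15],[0.1,0.5,0,0,0,0,15],[0,0,0,0,0,0,15],[0,0,0,0,0,0,15],[0,0,0,0,0,0,15],[0,0,0,0,0,0,15],[0,0,0,0,0,0,15]]}}

```text
clock: 18.4
ee_pos: [0.5279, -0.0875, 0.0679]
ee_rot: [0.001, 0.735, 0.678, -0.0]
force: [6.0, -3.0, -10.5]
gripper_width: 0.262
finger_force: 78.8
```

Request:
{"name": "drive_tool", "arguments": {"plan": [[0,0.5,0,0,0,0,15],[0,0,0,0,0,0,15],[0.1,0.5,0,0,0,0,15],[0,0,0,0,0,0,15],[0,0,0,0,0,0,15],[0,0,0,0,0,0,15],[0,0,0,0,0,0,15],[0,0,0,0,0,0,15]]}}

```text
clock: 19.2
ee_pos: [0.528, -0.0866, 0.0679]
ee_rot: [0.001, 0.735, 0.678, -0.0]
force: [5.8, -3.7, -10.6]
gripper_width: 0.268
finger_force: 78.8
```

Request:
{"name": "drive_tool", "arguments": {"plan": [[0,0.5,0,0,0,0,15],[0,0,0,0,0,0,15],[0.1,0.5,0,0,0,0,15],[0,0,0,0,0,0,15],[0,0,0,0,0,0,15],[0,0,0,0,0,0,15],[0,0,0,0,0,0,15],[0,0,0,0,0,0,15]]}}

```text
clock: 20.0
ee_pos: [0.528, -0.0861, 0.0679]
ee_rot: [0.001, 0.735, 0.678, -0.0]
force: [5.3, -4.1, -10.7]
gripper_width: 0.262
finger_force: 78.8
```

Request:
{"name": "drive_tool", "arguments": {"plan": [[0,0.5,0,0,0,0,15],[0,0,0,0,0,0,15],[0,0.3,0,0,0,0,15],[0,0,0,0,0,0,15],[0,0,0,0,0,0,15],[0,0,0,0,0,0,15],[0,0,0,0,0,0,15],[0,0,0,0,0,0,15]]}}

```text
clock: 20.8
ee_pos: [0.528, -0.0861, 0.0679]
ee_rot: [0.002, 0.735, 0.678, -0.001]
force: [4.7, -6.0, -10.3]
gripper_width: 0.263
finger_force: 78.8
```

Request:
{"name": "drive_tool", "arguments": {"plan": [[0,0.5,0,0,0,0,15],[0,0,0,0,0,0,15],[0.1,0.5,0,0,0,0,15],[0,0,0,0,0,0,15],[0,0,0,0,0,0,15],[0,0,0,0,0,0,15],[0,0,0,0,0,0,15],[0,0,0,0,0,0,15]]}}

```text
clock: 21.6
ee_pos: [0.528, -0.086, 0.0679]
ee_rot: [0.002, 0.735, 0.678, -0.001]
force: [5.8, -6.8, -11.1]
gripper_width: 0.265
finger_force: 78.8
```

Request:
{"name": "drive_tool", "arguments": {"plan": [[0,0.5,0,0,0,0,15],[0,0,0,0,0,0,15],[0.1,0.5,0,0,0,0,15],[0,0,0,0,0,0,15],[0,0,0,0,0,0,15],[0,0,0,0,0,0,15],[0,0,0,0,0,0,15],[0,0,0,0,0,0,15]]}}

```text
clock: 22.4
ee_pos: [0.528, -0.0858, 0.0679]
ee_rot: [0.002, 0.735, 0.678, -0.001]
force: [5.2, -8.8, -10.2]
gripper_width: 0.262
finger_force: 78.8
```

Request:
{"name": "drive_tool", "arguments": {"plan": [[0,0,-2,0,0,0,15],[0,0,-2,0,0,0,15],[0,0,-2,0,0,0,15],[0,0,0,0,0,0,15],[0,0,0,0,0,0,15],[0,0,0,0,0,0,15],[0,0,0,0,0,0,15],[0,0,0,0,0,0,15]]}}

```text
clock: 23.2
ee_pos: [0.528, -0.0858, 0.0621]
ee_rot: [0.002, 0.735, 0.678, -0.001]
force: [4.9, -8.3, -9.1]
gripper_width: 0.264
finger_force: 79.0
```

Request:
{"name": "drive_tool", "arguments": {"plan": [[0,0,-1.5,0,0,0,15],[0,0,-1.5,0,0,0,15],[0,0,-1,0,0,0,15],[0,0,0,0,0,0,15],[0,0,0,0,0,0,15],[0,0,0,0,0,0,15],[0,0,0,0,0,0,15],[0,0,0,0,0,0,15]]}}

```text
clock: 24.0
ee_pos: [0.5281, -0.0858, 0.0583]
ee_rot: [0.002, 0.735, 0.678, -0.001]
force: [4.2, -8.9, -7.3]
gripper_width: 0.263
finger_force: 79.0
```

Request:
{"name": "drive_tool", "arguments": {"plan": [[0,0,-1,0,0,0,15],[0,0,-0.5,0,0,0,15],[0,-1,0,0,0,0,15],[0,-1,0,0,0,0,15],[0,0,0,0,0,0,15],[0,0,0,0,0,0,15],[0,0,0,0,0,0,15],[0,0,0,0,0,0,15]]}}

```text
clock: 24.8
ee_pos: [0.5281, -0.0859, 0.057]
ee_rot: [0.002, 0.735, 0.678, -0.001]
force: [4.0, -5.2, -5.7]
gripper_width: 0.265
finger_force: 79.2
```

Request:
{"name": "drive_tool", "arguments": {"plan": [[0,0,-0.5,0,0,0,15],[0,0,-0.3,0,0,0,15],[0,0,0,0,0,0,30],[0,0,0,0,0,0,40],[0,0,0,0,0,0,50],[0,0,0,0,0,0,50],[0,0,0,0,0,0,50],[0,0,0,0,0,0,50]]}}

```text
clock: 25.6
ee_pos: [0.5275, -0.0831, 0.0555]
ee_rot: [-0.0, 0.735, 0.678, -0.0]
force: [0.7, -0.2, 0.3]
gripper_width: 0.586
finger_force: 0.0
```

Request:
{"name": "drive_tool", "arguments": {"plan": [[0,0,3,0,0,0,50],[0,0,10,0,0,0,50],[0,0,30,0,0,0,50],[0,0,40,0,0,0,50],[0,0,40,0,0,0,50],[0,0,20,0,0,0,50],[0,0,0,0,0,0,50],[0,0,0,0,0,0,50]]}}

```text
clock: 26.4
ee_pos: [0.5276, -0.0833, 0.199]
ee_rot: [0.0, 0.735, 0.678, 0.0]
force: [-0.4, -0.1, -1.0]
gripper_width: 0.587
finger_force: 0.0
```

```bash
python3 - <<'E'
from h import *
s=arm.sense(); print(s['clock'],s['ee_pos'],s['force'])
c=cam('wrist'); gray=cv2.cvtColor(c['frame'],cv2.COLOR_BGR2GRAY)
p=proj(c,[.528,-.086,.082]); print(p)
a,b=map(int,p); mm=np.zeros_like(gray); sl=np.s_[b-22:b+22,a-22:a+22]; mm[sl]=(gray<36)[sl]*255
k=max(cv2.findContours(mm,0,2)[0],key=cv2.contourArea);(x,y),r=cv2.minEnclosingCircle(k);d=np.linalg.norm(np.linalg.inv(c['R'])@[0,0,0]+0)
print('knob',x,y,r,onz(c,x,y,.082)*1000,onz(c,x,y,.090)*1000,(onz(c,x+r,y,.082)-onz(c,x-r,y,.082))*500)
t=cam('top'); blob(t,*Y,235,125,262,150,.058,'cap top')
E
```

```text
26.4 [ 0.52759023 -0.0832757   0.19900932] [-0.41026661 -0.07620923 -0.95109775]
[np.float64(277.5972442226881), np.float64(201.9682103139362)]
knob 277.0946044921875 200.81080627441406 15.095877647399902 [527.65311732 -84.94046622  82.        ] [527.80628619 -82.73357098  90.        ] [12.86968168 -1.04187431  0.        ]
cap top px (241, 128, 12, 16) rect mm [677.2  53.2] [30.8 22.4] 0.7 bbox [661.8  41.9] [692.5  64.6]
```

```bash
python3 - <<'E'
from h import *
c=cam('scene'); gray=c['frame'].max(2)
for P in([.5277,-.0849,.072],[.528,-.0827,.080]): print(np.round(proj(c,P),1))
a,b=map(int,proj(c,[.5277,-.0849,.072])); print(gray[b-14:b+16,a-14:a+15:2])
s=cv2.imread('pics/scene0.png').max(2); a,b=map(int,proj(c,[.5224,-.158,.072])); print(np.round(proj(c,[.5224,-.158,.072]),1)); print(s[b-14:b+16,a-14:a+15:2])
E
```

```text
[288.8 202.3]
[288.2 199.7]
[[144 121 121 122 129 127 129 129 135 124 131 133 135 126 129]
 [140 130 126 127 129 127 125 131 134 124 132 125 139 131 122]
 [146 140 130 132 130 130 126 130 132 129 130 125 140 134 101]
 [144 148 137 135 135 130 128 130 133 132 130 129 137 133 130]
 [131 134 130 135 137 135 132 128 135 126 132 132 133  99 190]
 [136 138 135 134 142 137 131 122 123 126 134 131 124 130 238]
 [136 140 128 130 139 147 124  75  68 102 133 129  99 168 245]
 [133 134 133 129 144 141  67  21  22  20 111 119 119 136 236]
 [138 132 138 136 150 119  21  22  20  17  17 101 129 140 142]
 [140 132 144 142 138  83  15  20  22  19  20 112 137 140 141]
 [138 138 152 152 141  60  18  26  19  18  20 107 139 142 140]
 [141 153 146 150 139  43  22  20  19  24  25  73 140 140 141]
 [150 157 143 139 140  32  21  22  21  20  24  94 141 139 140]
 [149 150 138 132 128  31  22  25  25  24  26  94 140 139 150]
 [140 135 135 127  59  23  19  23  20  25  20  87 139 138 155]
 [137 134 128 107  44  21  22  21  24  24  26  66 125 149 144]
 [138 137 132  58  49  26  17  17  24  21  18  57  65 131 117]
 
[... 2023 characters left out ...]
1  62]
 [120 101 112 113 116 110  60  35  27  60 112 115 112 111  91]
 [102 100 112 115 109  86  88  81  65  95 113 113 110 112 112]
 [112 117 106 110  95  66  92  97  96  93 107 112 114 113 112]
 [117 116 120  98  98  63  92  94  94  92 103 113 112 113 108]
 [107 114 115 112 106  57  88  97  98  85  94 113 113 112  90]
 [ 77 116 112 114 112  92  88  95  93  77  62 114 116 113 113]
 [ 94 128 113 115 115 113 106  94  90  61  69 113 114 112 114]
 [100  93 121 105 112 114 112 102  71  48 102 113 114 114 113]
 [ 99  98  92  80 101 111 114 114 106  71 109 113 113 114 113]
 [155  93  96  98  81  96 113 113 115 113 110 115 115 114 110]
 [251 159 106 104 104  77  99 110 112  99 105 114 114 114 103]]
```

The knob sits as low on its stem as it did at the start, and at the same image offset, so the pin is down in the hole. I am handing in.

```bash
python3 -c "
from workcell import arm
print(arm.sign_off())"
```

```text
the job is handed in; nothing more can be done
None
```

The job is handed in with no verdict returned: the yellow block stands in its yellow pocket, and by the force and camera readings the jaw bears lightly on the pad with the lock pin down in its hole.

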